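# Sort two dowel jars into a jar block and twist open the large one

## Robot

A 6-joint arm with a two-finger parallel gripper is mounted at the origin on a cart in front of the work surface, level with it; the furniture and walls round the work are solid. World frame = base frame: x ahead of the robot, y to its left, z up, the work surface at z = 0. Lengths are in m, angles in rad, forces in N, time in s.
With the tool pointing down it reaches from about 0.25 to 0.725 m from the base axis. Payload 4 kg.
Tool frame: the origin (TCP) lies at the very end of the fingers, on their centre line; the grasp point (between the pads) lies 19 mm behind it; z points along the fingers, y is the line along which they close (so a half turn about z gives the same grasp; the last joint's range is limited). The gripper opens to 85 mm and grips with 20 to 120 N. Pads are 22 mm wide; open, the fingers measure 114 mm over their backs; the gripper's body (76 mm by 85 mm) begins 54 mm behind the grasp point. The pads swing forward as they close: fully open they stand 13 mm farther back than shut.
Start: joints at [-1.117, 0.241, 0.005, 1.335, 0, 1.571], TCP at [0.219, -0.449, 0.231] pointing down, gripper open.
Joint ranges: [-2.72, 2.72], [-1.05, 1.87], [-1.09, 1.28], [-1.99, 2.15], [-1.42, 1.44], [-3.14, 3.14]. Speed limits (rad/s): [2.79, 2.79, 3.14, 3.14, 3.14, 3.14].

## Interface

Orientations are given as a unit quaternion [w, x, y, z].
In Python, from rig import r gives the robot as it stands.
- The arm moves only by the tool move_arm, never from a script. Its argument "moves" is a list of rows, each an object of numbers: "ax", "ay", "az": the turn, a rotation vector about the world's x, y, z in degrees; "tx", "ty", "tz": the shift along the world's x, y, z in mm; "grip": the closure in counts, from 0 (fully open) to 255 (shut). A call has exactly 5 rows; each row shifts and turns the commanded pose from where the row before left it; what a row does not reach is not made up. A row lasts 1/12 s, in which the tool goes at most 41.7 mm and 7.16 degrees, less where a joint would pass 70% of its speed; a pose out of reach is approached as far as the arm can. A call with a gripper value outside its range is refused whole. The fingers move at their own pace and stop on an object; "force" is the grip in N (left out, the last holds). Time passes only in rows, so rows that do not move let the fingers close, or fill a call up. It gives the time, the measured TCP pose, the force, the opening and the grip force at its end, in the units of the state.
- r.observe(): the state, without advancing time (a new reading comes with each control period).
- r.capture(name): name is "scene" or "top" or "wrist"; returns a dict with "pixels" (420x560x3 uint8, red, green, blue), "z_map" (420x560 float32, m along the optical axis (not along the pixel's ray), 0 where there is no reading), "camera_matrix" (3x3 intrinsics, pixels), "view" (4x4, takes a point from world to camera coordinates). Camera axes: x right, y down, z forward; pixel columns grow to the right and rows downward; lengths in m; the calibration is good to about 2 mm. A picture is of the moment at which its call begins.
- r.job_done(): hands the job in; it is judged then, once.
Trained networks look in a picture, given as the dict that the camera call returned (one of the last four; its "shot" number tells which), for a name from the list of things; names that differ only in an ending like _2 or _b are one class to them, and where a whole thing is asked for, a point or a joint stands for the part that bears it (a point fixed in the world has none). Each returns a list of dicts, best first, with "score" (0 to 1); they miss things now and then, are a little off and sometimes report something else, mostly with a low value. They report only what shows in the picture. A call takes as long as a camera call.
- r.boxes_of(name, picture): "rect" ([left, top, right, bottom] as shares, 0 to 1, of the picture: columns of its width, rows of its height, round what is visible of it).
- r.regions_of(name, picture): "mask" (420x560 bool, what is visible of it) and "rect" ([left, top, right, bottom] as shares, 0 to 1, of the picture: columns of its width, rows of its height, round what is visible of it).
- r.tip_of(name, picture): "position" ([column, row] as shares, 0 to 1, of the picture: columns of its width, rows of its height: a listed point, or the origin of a listed thing).
The state is a dict: "time_s": time; "qpos": joint angles; "dq": joint speeds; "joint_torque": joint torques, N m; "ee_pos": TCP position; "eef_rot": TCP orientation; "contact_force": force on the tool from outside, world axes, zero at the start; "moment": the same for the moment, N m; "grip_width": finger opening in m; "grasp_force": force on a finger pad.
Only numpy, scipy, OpenCV 4.12 (cv2) and the standard library are available. Lean on these libraries where they do the work, as an engineer would, in place of code of your own. Each camera call takes 0.05 s, during which the arm holds its last target. There are 200 camera calls.

## Task

Sort the two square jars of dowel pins into the wooden jar block, each standing fully home in the socket of its own size, caps still tight. Then, with the large jar braced against turning by its socket, untwist its cap anticlockwise, stop turning once the lugs are free, and lift the cap straight up. Finish while holding the cap level just above the open mouth, without letting go; both jars stay seated, the small one closed, and the other things on the table are left where they are.

Things in the scene. Friction and masses are not known exactly. Their poses are not given: they have to be found in the camera images.
- jar_block: Light wooden block screwed to the right-hand (brown) extension table, 92 x 192 x 28 mm (its x, y, z), with two square sockets in its top side by side along its y axis. It does not move. Origin: centre of its underside, on the table. It is set down in varying places and directions.
- large_socket (a point): Centre of the mouth of the large socket, level with the block's top, 28 mm above the table. The socket is 62 x 62 mm, 20 mm deep, its rim bevelled by 4 mm; the frame's axes are parallel to the socket's sides, z up. It is 50 mm from the block's origin toward the block's +y.
- small_socket (a point): Centre of the mouth of the small socket, level with the block's top, 28 mm above the table. The socket is 50 x 50 mm, 20 mm deep, its rim bevelled by 4 mm; axes parallel to its sides. It is 60 mm from the block's origin toward the block's -y.
- large_jar_center (a point): Centre of the large jar with its cap on, 46 mm above its base. A clear square jar full of wooden dowel pins, 58 x 58 mm (axes parallel to its sides, z up), shoulder at 60 mm, 92 mm tall over the cap, 0.3 kg. Any of the four ways round fits the socket. The mouth is 84.5 mm above the base, 20 mm in radius. Seated, this point is 26 mm above large_socket. Starts upright on the table.
- small_jar_center (a point): Centre of the small jar with its cap on, 39 mm above its base. It looks like the large one but is 46 x 46 mm, shoulder at 46 mm, 78 mm tall over the cap, 0.18 kg. Seated, this point is 19 mm above small_socket. Starts upright on the table; the jars may stand in each other's place.
- large_jar_cap_center (a point): Centre of the large jar's round ribbed aluminium cap, half-way up its 24 mm height; 56 mm in diameter, 40 g, z up along its axis. Tight, it is 34 mm above large_jar_center (the cap's lower edge 68 mm above the jar's base, 8 mm above the shoulder). The whole jar can be lifted by its tight cap. The lower edge clears the mouth when the cap is 17 mm above its tight height.
- large_jar_cap_mark (a point): Short dark dash embossed near the edge of the large cap's top; this point is on the cap's side under it, 28 mm from its axis along the cap's x, half-way up the cap. Tight, it lies in the jar's +x direction; turned a quarter turn loose, in the jar's +y.
- small_jar_cap_center (a point): Centre of the small jar's cap, half-way up its 24 mm height; 44 mm in diameter, the same kind of cap, 27 mm above small_jar_center when tight. It stays shut; the jar can be lifted by it.
- small_jar_cap_mark (a point): Embossed dash of the small cap: point on its side, 22 mm from its axis along the cap's x; tight, it lies in the small jar's +x direction.
- tape_measure: Bystander: 5 m tape measure, 38 x 84 x 68 mm, to the right of the block. Origin under its centre.
- pencil: Bystander: flat carpenter's pencil, 14 x 161 x 8 mm, lying between the jars. Origin under its centre.
- offcut_5: Bystander: wood offcut 40 x 110 x 22 mm on the saw table. Origin under its centre.
- offcut_3: Bystander: wood offcut 30 x 170 x 30 mm, on the saw table left of the rip fence. Origin under its centre.
- mallet: Bystander: small joiner's mallet, 110 x 251 x 62 mm, on the saw table left of the rip fence. Origin under its centre.
- large_jar: The large jar itself; origin at the centre of its base. In its socket it can turn up to about 5 degrees before the socket's sides stop it; standing loose on the table it turns along with the cap.
- large_jar_cap: The large cap itself; origin on its axis at its lower edge. Three lugs in its skirt sit under sloping threads on the neck and a springy liner presses on the rim: about 0.3 N m starts it. Turned anticlockwise seen from above it rises 2 mm and is free after 45 degrees; beyond 100 its lugs jam on the next threads. Turn it 60 to 90 degrees, then lift.

How it is judged:
On the way, in this order (a step that is already met when the one before it is completed fails the run):
1. both jars stand fully home in the sockets of their own size, caps still tight (z of large_jar_center in the frame of large_socket below 0.03 m and horizontal distance between large_jar_center and large_socket below 0.006 m and angle between each of large_jar_center, small_jar_center's own z axis and vertical below 0.08 rad and z of small_jar_center in the frame of small_socket below 0.023 m and horizontal distance between small_jar_center and small_socket below 0.006 m and y of large_jar_cap_mark in the frame of large_jar_center below 0.009 m and z of large_jar_cap_center in the frame of large_jar_center below 0.038 m and y of small_jar_cap_mark in the frame of small_jar_center below 0.009 m and z of small_jar_cap_center in the frame of small_jar_center below 0.031 m), for 0.2 s.
2. the large cap has been turned anticlockwise until its lugs are free, while it is still down on the neck and the jar is seated (z of large_jar_center in the frame of large_socket below 0.03 m and horizontal distance between large_jar_center and large_socket below 0.006 m and angle between each of large_jar_center, small_jar_center's own z axis and vertical below 0.08 rad and z of small_jar_center in the frame of small_socket below 0.023 m and horizontal distance between small_jar_center and small_socket below 0.006 m and y of large_jar_cap_mark in the frame of large_jar_center above 0.018 m and z of large_jar_cap_center in the frame of large_jar_center below 0.0495 m), for 0.04 s.
At the end, for the whole second after the job is handed in: Both jars home in their own sockets (4 mm in height, 6 mm sideways), small cap tight; large cap held at rest in the fingers, off the jar, lower edge 2 to 50 mm above the mouth, within 20 mm of the jar's axis and 14 degrees of level, turned 30 to 150 degrees from tight (z of large_jar_center in the frame of large_socket below 0.03 m and horizontal distance between large_jar_center and large_socket below 0.006 m and angle between each of large_jar_center, small_jar_center's own z axis and vertical below 0.08 rad and z of small_jar_center in the frame of small_socket below 0.023 m and horizontal distance between small_jar_center and small_socket below 0.006 m and y of small_jar_cap_mark in the frame of small_jar_center below 0.009 m and z of small_jar_cap_center in the frame of small_jar_center below 0.031 m and y of large_jar_cap_mark in the frame of large_jar_center above 0.0135 m and z of large_jar_cap_center in the frame of large_jar_center between 0.0525 and 0.1005 m and horizontal distance between large_jar_cap_center and large_jar_center below 0.02 m and angle between large_jar_cap_center's own z axis and vertical below 0.25 rad and contact force between the fingers and large_jar_cap above 1 N and contact force between large_jar_cap and large_jar below 0.05 N and linear speed of large_jar_cap below 0.03 m/s); the arm keeps its last pose, push and grip.
It fails at once if a bystander is moved by more than 3 cm (distance of any of tape_measure, offcut_5, pencil, offcut_3, mallet from where it was at the start of the episode above 0.03 m).
It fails at once if a jar is tipped by more than 40 degrees (angle between any of large_jar_center, small_jar_center's own z axis and vertical above 0.7 rad).
It also fails if it takes over 61 s, if anything falls off the work surface, if the arm or the gripper's body presses on something with over 40 N, if the wrist force passes 120 N, or if a joint passes its speed limit or range.

## Working session

There is one attempt and no reset: what is moved stays moved. The work goes in short steps, Python scripts to look and compute and a tool call to move; the robot and the scene stay as the last step left them, time stands still between calls to the robot, and variables do not carry over. Pictures are saved under pics/ and viewed, at most 11 in all, crops included, and the job is handed in when it is done.

Besides the shell and the picture viewer there is one more tool, called after "Emit:" as name(argument=value, ...), one argument or row to a line, values as JSON. move_arm: Moves the arm, as the interface text tells. Its arguments: {"type":"object","properties":{"moves":{"type":"array"},"force":{"type":"number"}},"required":["moves"]}

```bash
mkdir -p pics; ls
cat > h.py <<'E'
import numpy as np, cv2
from rig import r
def world(p,u,v,z=None):
    K=p["camera_matrix"];V=np.linalg.inv(p["view"]);u=np.asarray(u,float);v=np.asarray(v,float)
    d=np.stack([(u-K[0,2])/K[0,0],(v-K[1,2])/K[1,1],np.ones_like(u)],-1)
    if z is None:
        zz=p["z_map"][v.astype(int),u.astype(int)]; c=d*zz[...,None]; return c@V[:3,:3].T+V[:3,3]
    D=d@V[:3,:3].T; o=V[:3,3]; return o+D*((z-o[2])/D[...,2])[...,None]
def tip(p,n,z):
    out=[]
    for t in r.tip_of(n,p)[:2]:
        u,v=t["position"][0]*560,t["position"][1]*420
        out.append((round(t["score"],2),round(u),round(v),np.round(world(p,u,v,z),4)))
    return out
def save(p,n): cv2.imwrite("pics/"+n,p["pixels"][:,:,::-1])
E
python3 - <<'E'
from h import *
s=r.observe();print({k:np.round(v,3) for k,v in s.items()})
for c in ["top","scene"]:
    p=r.capture(c);save(p,c+"0.png");print(c)
    for n,z in [("jar_block",0),("large_socket",.028),("small_socket",.028),("large_jar_center",.046),("small_jar_center",.039),("large_jar_cap_center",.08),("small_jar_cap_center",.066),("large_jar_cap_mark",.08),("small_jar_cap_mark",.066),("tape_measure",0),("pencil",0)]:
        print(n,*tip(p,n,z))
a=cv2.imread("pics/top0.png");b=cv2.imread("pics/scene0.png")
E
```

```text
pics
{'time_s': np.float64(0.0), 'qpos': array([-1.117,  0.241,  0.004,  1.335,  0.   ,  1.571]), 'dq': array([-0.001, -0.001,  0.001,  0.   , -0.001, -0.   ]), 'joint_torque': array([ 0.0000e+00, -3.7232e+01,  2.5241e+01,  1.7000e-02,  0.0000e+00,
        0.0000e+00]), 'ee_pos': array([ 0.219, -0.449,  0.23 ]), 'eef_rot': array([-0.001,  0.974,  0.225, -0.   ]), 'contact_force': array([-0.578,  0.092, -0.055]), 'moment': array([ 0.021, -0.027,  0.062]), 'grasp_force': np.float64(0.0), 'grip_width': np.float64(0.085)}
top
jar_block (0.89, 332, 183, array([ 0.6346, -0.2793,  0.    ])) (0.51, 352, 186, array([ 0.6265, -0.332 ,  0.    ]))
large_socket (0.67, 311, 183, array([ 0.63  , -0.2198,  0.028 ]))
small_socket (0.76, 351, 186, array([ 0.6247, -0.3248,  0.028 ]))
large_jar_center (0.78, 403, 251, array([ 0.4593, -0.4498,  0.046 ]))
small_jar_center (0.65, 320, 249, array([ 0.4638, -0.242 ,  0.039 ]))
large_jar_cap_center (0.73, 406, 249, array([ 0.4647, -0.4468,  0.08  ]))
small_jar_cap_center (0.64, 319, 256, array([ 0.4472, -0.2355,  0.066 ])) (0.59, 313, 248, array([ 0.4669, -0.
[... 714 characters left out ...]

small_jar_center (0.81, 296, 240, array([ 0.4552, -0.232 ,  0.039 ])) (0.15, 303, 226, array([ 0.5387, -0.199 ,  0.039 ]))
large_jar_cap_center (0.66, 372, 248, array([ 0.4636, -0.4475,  0.08  ]))
small_jar_cap_center (0.67, 298, 233, array([ 0.4529, -0.2391,  0.066 ]))
large_jar_cap_mark (0.62, 372, 244, array([ 0.4785, -0.4415,  0.08  ]))
small_jar_cap_mark (0.62, 302, 229, array([ 0.4747, -0.2377,  0.066 ])) (0.18, 342, 234, array([ 0.51  , -0.3422,  0.066 ]))
tape_measure (0.56, 397, 258, array([ 0.5835, -0.4687, -0.    ])) (0.41, 297, 243, array([ 0.5056, -0.2   ,  0.    ]))
pencil (0.55, 372, 278, array([ 0.4546, -0.4567,  0.    ])) (0.54, 334, 269, array([ 0.4415, -0.3592,  0.    ]))
```

View pics/top0.png

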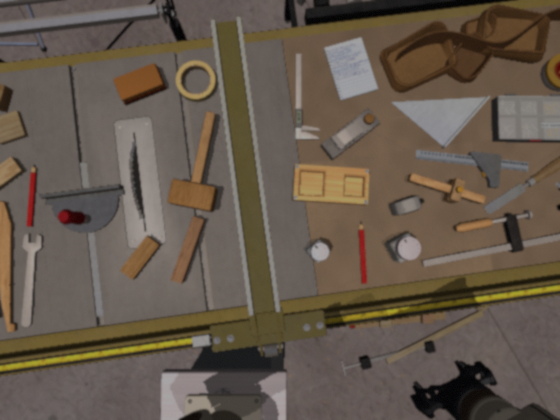

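```bash
python3 - <<'E'
from h import *
p=r.capture("top");print(np.linalg.inv(p["view"])[:3,3],p["camera_matrix"][0,0])
for n in ["jar_block","large_jar","small_jar","large_jar_cap","small_jar_cap"]:
    for g in r.regions_of(n,p)[:1]:
        v,u=np.nonzero(g["mask"]); w=world(p,u+.5,v+.5); k=p["z_map"][v,u]>0; w=w[k]
        z=w[:,2]; print(n,g["score"],len(w),np.percentile(z,[5,50,95]).round(3))
        top=w[(z>np.percentile(z,95)-.006)]
        (c,s,a)=cv2.minAreaRect((top[:,:2]*1000).astype(np.float32)); print(' top',c,s,a,top[:,:2].mean(0).round(4),len(top))
w=r.capture("wrist");save(w,"w0.png")
E
python3 -c "
import cv2
a=cv2.imread('pics/top0.png')[150:290,270:440];cv2.imwrite('pics/c0.png',cv2.resize(a,None,fx=4,fy=4,interpolation=2))"
```

```text
[ 0.48957379 -0.11765029  1.07360581] 411.4545651691123
jar_block 0.61 2717 [0.006 0.026 0.031]
 top (627.5001831054688, -273.53863525390625) (192.11859130859375, 92.63955688476562) 86.67870330810547 [ 0.6273 -0.278 ] 1590
large_jar 0.74 875 [0.016 0.03  0.033]
 top (459.4747009277344, 91.35697937011719) (30.186115264892578, 168.447509765625) 71.44793701171875 [0.4593 0.0909] 749Traceback (most recent call last):
  File "<stdin>", line 4, in <module>
ValueError: it knows: jar_block, large_jar, large_jar_cap, large_jar_cap_center, large_jar_cap_mark, large_jar_center, large_socket, mallet, offcut, pencil, small_jar_cap_center, small_jar_cap_mark, small_jar_cen
```

View pics/c0.png

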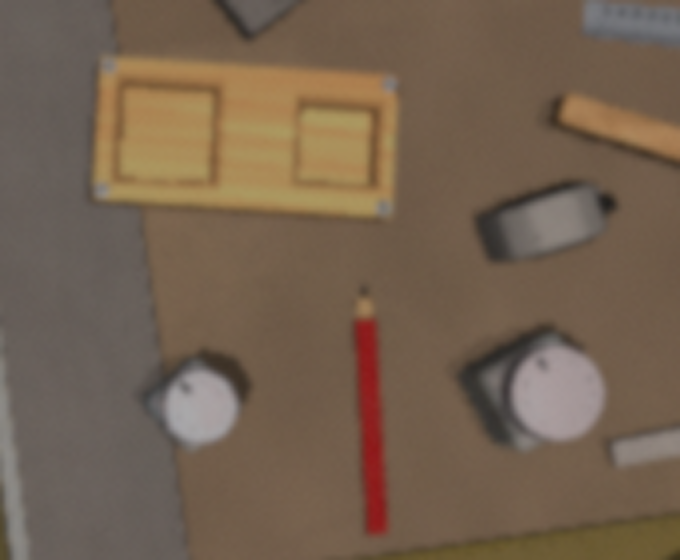

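The top view shows the block at about (331,184), yawed about −3°, with the large socket on the left. The small jar is at (320,252) and the large jar at (407,248). Their marks point up-left at about 37° and 26°.

```bash
cat >> h.py <<'E'
def blob(p,cx,cy,zlo,zhi,rad=.06):
    v,u=np.nonzero(p["z_map"]>0); w=world(p,u+.5,v+.5)
    w[:,:]=w; z0=p["z_map"][v,u]
    k=(np.hypot(w[:,0]-cx,w[:,1]-cy)<rad)&(w[:,2]>zlo)&(w[:,2]<zhi)
    return w[k],u[k],v[k]
E
python3 - <<'E'
from h import *
w=r.capture("wrist");save(w,"w0.png")
for c in ["top","scene","wrist"]:
    p=r.capture(c)
    for n,x,y,z in [("L",.462,-.45,.092),("S",.457,-.235,.078)]:
        q,u,v=blob(p,x,y,z-.007,z+.007)
        if len(q)>10:
            c1,rad=cv2.minEnclosingCircle((q[:,:2]*1000).astype(np.float32))
            print(c,n,len(q),q.mean(0).round(4),np.round(c1,1),round(rad,1))
    q,u,v=blob(p,.63,-.275,.023,.033,.13)
    if len(q)>10: print(c,"block",len(q),cv2.minAreaRect((q[:,:2]*1000).astype(np.float32)))
    if c=="wrist":
        for n,z in [("large_socket",.028),("small_socket",.028),("large_jar_cap_center",.08),("large_jar_cap_mark",.08)]: print(n,*tip(p,n,z))
E
```

```text
top L 437 [ 0.4661 -0.4493  0.0925] [ 466.3 -450. ] 28.2
top S 262 [ 0.4569 -0.2373  0.0787] [ 456.8 -237.7] 22.1
top block 1884 ((667.05712890625, -276.01348876953125), (192.27723693847656, 172.00083923339844), 86.66301727294922)
scene L 240 [ 0.4621 -0.4508  0.0899] [ 465.8 -448.8] 29.3
scene S 115 [ 0.4534 -0.2389  0.0759] [ 455.9 -236.3] 22.8
scene block 623 ((663.9426879882812, -273.37567138671875), (195.023681640625, 171.84071350097656), 87.06671142578125)
large_socket
small_socket
large_jar_cap_center
large_jar_cap_mark
```

View pics/w0.png

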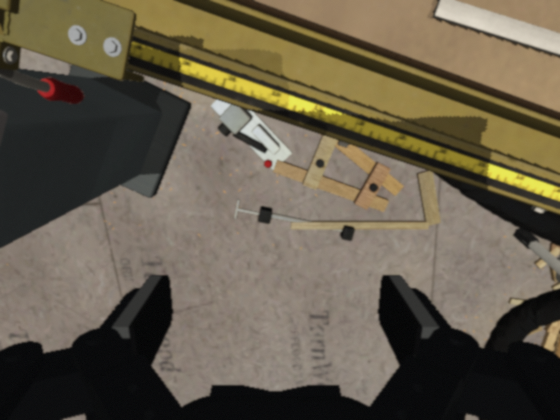

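The wrist view shows only the floor and the front rail. I'm moving above the small jar.

Emit:
move_arm(
  moves=[
    {"tx": 24, "ty": 21, "tz": 0, "grip": 0},
    {"tx": 24, "ty": 21, "tz": 0, "grip": 0},
    {"tx": 24, "ty": 21, "tz": 0, "grip": 0},
    {"tx": 24, "ty": 21, "tz": 0, "grip": 0},
    {"tx": 24, "ty": 21, "tz": 0, "grip": 0},
  ],
  force=60,
)

```text
$.moves[0]: bad value
```

Emit:
move_arm(
  moves=[
    {"tx": 24, "ty": 21, "tz": 0, "grip": 0},
    {"tx": 24, "ty": 21, "tz": 0, "grip": 0},
    {"tx": 24, "ty": 21, "tz": 0, "grip": 0},
    {"tx": 24, "ty": 21, "tz": 0, "grip": 0},
    {"tx": 22, "ty": 21, "tz": 0, "grip": 0},
  ],
)

```text
$.moves[0]: bad value
```

```bash
cat >> h.py <<'E'
def circ(p,x,y,z):
    q,u,v=blob(p,x,y,z-.006,z+.006)
    c1,rad=cv2.minEnclosingCircle((q[:,:2]*1000).astype(np.float32)); return len(q),q.mean(0).round(4),np.round(c1,1),round(rad,1)
def st():
    s=r.observe(); print({k:np.round(s[k],4) for k in ["time_s","ee_pos","eef_rot","qpos","contact_force","moment","grip_width","grasp_force"]})
E
python3 - <<'E'
from h import *
st()
w=r.capture("wrist");save(w,"w1.png")
try: print(circ(w,.457,-.2375,.078))
except Exception as e: print(e)
for n,z in [("large_socket",.028),("small_socket",.028),("jar_block",0),("small_jar_cap_center",.066),("small_jar_cap_mark",.066),("small_jar_center",.039)]: print(n,*tip(w,n,z))
q,u,v=blob(w,.63,-.275,.023,.033,.13)
if len(q)>10: print(len(q),cv2.minAreaRect((q[:,:2]*1000).astype(np.float32)))
E
```

```text
{'time_s': np.float64(1.75), 'ee_pos': array([ 0.2192, -0.4494,  0.2313]), 'eef_rot': array([0.    , 0.9744, 0.225 , 0.    ]), 'qpos': array([-1.117 ,  0.2406,  0.005 ,  1.3352, -0.    ,  1.5708]), 'contact_force': array([ 0.4807,  0.3049, -0.0268]), 'moment': array([ 0.0149, -0.0122,  0.0078]), 'grip_width': np.float64(0.0851), 'grasp_force': np.float64(0.0)}
(0, array([nan, nan, nan]), array([0., 0.]), 0.0)
large_socket
small_socket
jar_block
small_jar_cap_center
small_jar_cap_mark
small_jar_centerh.py:23: RuntimeWarning: Mean of empty slice.
  c1,rad=cv2.minEnclosingCircle((q[:,:2]*1000).astype(np.float32)); return len(q),q.mean(0).round(4),np.round(c1,1),round(rad,1)
  ret = um.true_divide(
```

View pics/w1.png

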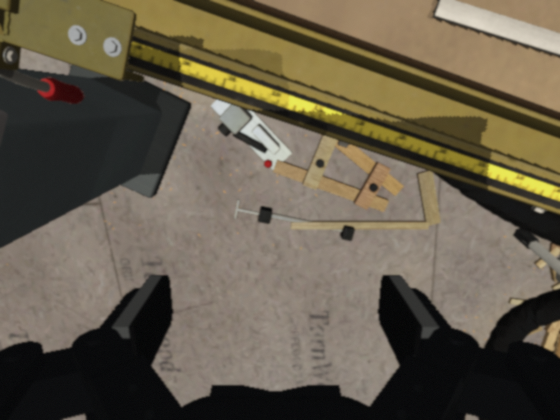

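The picture is unchanged, because the move was refused: each row needs all seven keys.

Emit:
move_arm(
  moves=[
    {"ax": 0, "ay": 0, "az": 0, "tx": 24, "ty": 21, "tz": 0, "grip": 0},
    {"ax": 0, "ay": 0, "az": 0, "tx": 24, "ty": 21, "tz": 0, "grip": 0},
    {"ax": 0, "ay": 0, "az": 0, "tx": 24, "ty": 21, "tz": 0, "grip": 0},
    {"ax": 0, "ay": 0, "az": 0, "tx": 24, "ty": 21, "tz": 0, "grip": 0},
    {"ax": 0, "ay": 0, "az": 0, "tx": 24, "ty": 21, "tz": 0, "grip": 0},
  ],
  force=60,
)

```text
time_s: 2.52
ee_pos: [0.34, -0.3434, 0.2314]
eef_rot: [0.0, 0.974, 0.225, 0.0]
contact_force: [-0.2, -1.0, -0.1]
grip_width: 0.0851
grasp_force: 0.0
```

Emit:
move_arm(
  moves=[
    {"ax": 0, "ay": 0, "az": 0, "tx": 24, "ty": 21, "tz": 0, "grip": 0},
    {"ax": 0, "ay": 0, "az": 0, "tx": 24, "ty": 21, "tz": 0, "grip": 0},
    {"ax": 0, "ay": 0, "az": 0, "tx": 24, "ty": 21, "tz": 0, "grip": 0},
    {"ax": 0, "ay": 0, "az": 0, "tx": 24, "ty": 21, "tz": 0, "grip": 0},
    {"ax": 0, "ay": 0, "az": 0, "tx": 22, "ty": 21, "tz": 0, "grip": 0},
  ],
)

```text
time_s: 2.93
ee_pos: [0.4585, -0.2382, 0.2314]
eef_rot: [0.0, 0.974, 0.225, 0.0]
contact_force: [0.3, -0.7, 0.2]
grip_width: 0.0852
grasp_force: 0.0
```

Run:
```python
from h import *
st()
w=r.capture("wrist");save(w,"w2.png")
try: print(circ(w,.457,-.2375,.078))
except Exception as e: print(e)
for n,z in [("large_socket",.028),("small_socket",.028),("jar_block",0),("small_jar_cap_center",.066),("small_jar_cap_mark",.066),("small_jar_center",.039)]: print(n,*tip(w,n,z))
q,u,v=blob(w,.63,-.275,.023,.033,.13)
if len(q)>10: print(len(q),cv2.minAreaRect((q[:,:2]*1000).astype(np.float32)))
```

```text
{'time_s': np.float64(2.9333), 'ee_pos': array([ 0.4585, -0.2382,  0.2314]), 'eef_rot': array([2.000e-04, 9.743e-01, 2.251e-01, 2.000e-04]), 'qpos': array([-0.4791,  0.2732,  0.0485,  1.3456,  0.    ,  2.2083]), 'contact_force': array([ 0.3164, -0.6914,  0.1508]), 'moment': array([ 0.0029, -0.0217, -0.0518]), 'grip_width': np.float64(0.0852), 'grasp_force': np.float64(0.0)}
(1987, array([ 0.4589, -0.2361,  0.0786]), array([ 458.1, -236.4]), 22.0)
large_socket
small_socket (0.75, 448, 65, array([ 0.6233, -0.3306,  0.028 ]))
jar_block (0.84, 386, 34, array([ 0.6285, -0.2717,  0.    ]))
small_jar_cap_center (0.63, 274, 188, array([ 0.4602, -0.2356,  0.066 ]))
small_jar_cap_mark
small_jar_center
11743 ((628.8599853515625, -272.37762451171875), (192.57376098632812, 93.40628051757812), 86.7304458618164)
```

View pics/w2.png

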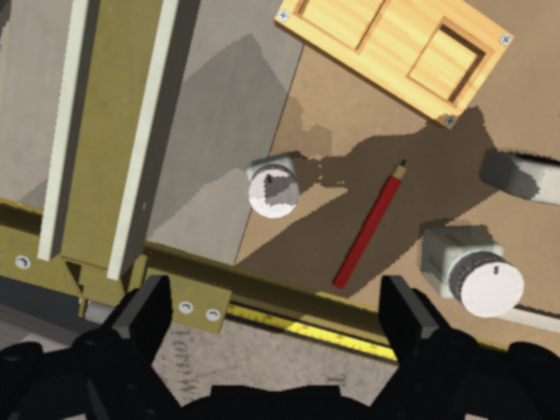

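The small cap is at (273,190) with its mark near (268,178). The large cap is at (488,288) with its mark near (496,271). The block is at upper right.

Run:
```python
from h import *
w=r.capture("wrist")
print(circ(w,.466,-.449,.092))
for (u0,v0,z,rad) in [(273,190,.078,.022),(488,288,.092,.028)]:
    V,U=np.mgrid[v0-45:v0+45,u0-45:u0+45]; P=world(w,U+.5,V+.5,z)
    c=circ(w,.458,-.2365,.078)[2]/1000 if rad<.025 else circ(w,.466,-.449,.092)[2]/1000
    g=w["pixels"].astype(float).mean(2)[V,U]; d=P[...,:2]-c; R=np.hypot(*np.moveaxis(d,-1,0))
    bg=cv2.medianBlur(w["pixels"],15).astype(float).mean(2)[V,U]
    k=(R<rad*.9)&(R>rad*.5)&(g<.75*bg)&(np.abs(np.degrees(np.arctan2(d[...,1],d[...,0]))-30)<60)
    m=d[k].mean(0); print(k.sum(),c,np.degrees(np.arctan2(m[1],m[0])),np.hypot(*m))
    # body edges: fit lower side directions via edges
    roi=w["pixels"][v0-60:v0+45,max(0,u0-60):u0+45]; 
# small & large mark by eye
for a,b,z in [((268,178),(273.5,191),.078),((496,270),(490.5,288),.092)]:
    A=world(w,*a,z);B=world(w,*b,z);d=A-B;print(A,B,np.degrees(np.arctan2(d[1],d[0])))
a=w["pixels"][140:330,225:535,::-1]; cv2.imwrite("pics/c2.png",cv2.resize(a,None,fx=2.5,fy=2.5,interpolation=cv2.INTER_CUBIC))
```

```text
(2965, array([ 0.4681, -0.4465,  0.0922]), array([ 467.5, -449.1]), 28.8)
36 [ 0.4581 -0.2366] 45.42502244355873 0.01350958850889241
28 [ 0.4675 -0.4491] 28.774383152816775 0.019499063915197415
[ 0.46618556 -0.22764562  0.078     ] [ 0.45803961 -0.23676925  0.078     ] 48.24020778388768
[ 0.48237433 -0.44127075  0.092     ] [ 0.4657887  -0.44751314  0.092     ] 20.624977824343368
```

View pics/c2.png

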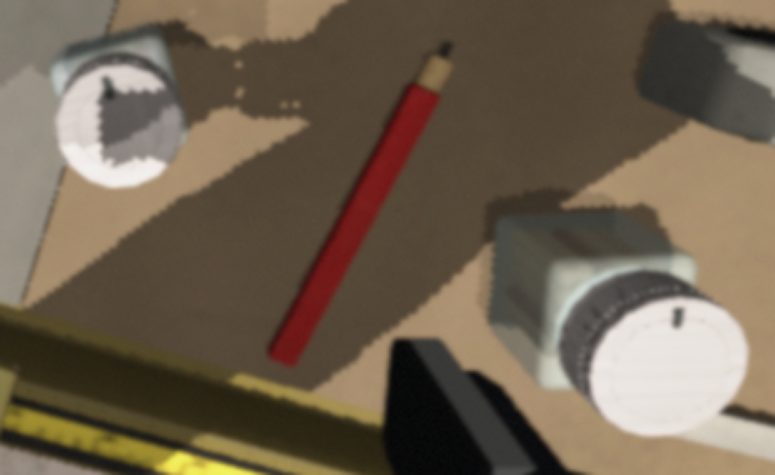

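Run:
```python
from h import *
w=r.capture("wrist")
f=lambda x,y:(225+x/2.5,140+y/2.5)
def ang(a,b,z):
    d=world(w,*f(*b),z)-world(w,*f(*a),z); return round(float(np.degrees(np.arctan2(d[1],d[0]))),1),d.round(4)
print("S mark",ang((121,122),(108,86),.078),"S dash",ang((112,98),(104,78),.078),"S edge",ang((162,38),(56,72),.046))
print("L mark",ang((669,366),(678,316),.092),"L dash",ang((677,327),(680,308),.092),"L far edge",ang((693,255),(553,263),.06),"L left edge",ang((548,385),(553,263),.06), "base far",ang((640,210),(497,217),.0))
print(w["view"].round(3))
for n,z in [("large_jar_cap_mark",.08),("large_jar_cap_center",.08)]: print(n,*tip(w,n,z))
```

```text
S mark (45.2, array([0.0093, 0.0094, 0.    ])) S dash (47.2, array([0.005 , 0.0054, 0.    ])) S edge (133.7, array([-0.0286,  0.0299,  0.    ]))
L mark (27.1, array([0.0174, 0.0089, 0.    ])) L dash (28.2, array([0.0064, 0.0035, 0.    ])) L far edge (119.5, array([-0.026,  0.046,  0.   ])) L left edge (31.9, array([0.0447, 0.0278, 0.    ])) base far (118.9, array([-0.0306,  0.0554,  0.    ]))
[[ 0.437 -0.9   -0.001 -0.414]
 [-0.859 -0.418  0.296  0.253]
 [-0.266 -0.128 -0.955  0.47 ]
 [ 0.     0.     0.     1.   ]]
large_jar_cap_mark (0.9, 489, 254, array([ 0.4906, -0.4365,  0.08  ])) (0.58, 485, 281, array([ 0.4667, -0.4497,  0.08  ]))
large_jar_cap_center (0.91, 487, 280, array([ 0.4689, -0.45  ,  0.08  ]))
```

Emit:
move_arm(
  moves=[
    {"ax": 0, "ay": 0, "az": 0, "tx": 0, "ty": 1, "tz": -30, "grip": 0},
    {"ax": 0, "ay": 0, "az": 0, "tx": -1, "ty": 0, "tz": -30, "grip": 0},
    {"ax": 0, "ay": 0, "az": 0, "tx": 0, "ty": 0, "tz": -30, "grip": 0},
    {"ax": 0, "ay": 0, "az": 0, "tx": 0, "ty": 0, "tz": -30, "grip": 0},
    {"ax": 0, "ay": 0, "az": 0, "tx": 0, "ty": 0, "tz": -20, "grip": 0},
  ],
)

```text
time_s: 3.9
ee_pos: [0.4544, -0.2382, 0.0887]
eef_rot: [-0.001, 0.974, 0.224, -0.001]
contact_force: [-0.6, 0.8, -0.3]
grip_width: 0.0854
grasp_force: 0.0
```

Emit:
move_arm(
  moves=[
    {"ax": 0, "ay": 0, "az": 0, "tx": 0, "ty": 0, "tz": -20, "grip": 0},
    {"ax": 0, "ay": 0, "az": 0, "tx": 0, "ty": 0, "tz": -20, "grip": 0},
    {"ax": 0, "ay": 0, "az": 0, "tx": 0, "ty": 0, "tz": 0, "grip": 0},
    {"ax": 0, "ay": 0, "az": 0, "tx": 0, "ty": 0, "tz": 0, "grip": 0},
    {"ax": 0, "ay": 0, "az": 0, "tx": 0, "ty": 0, "tz": 0, "grip": 255},
  ],
)

```text
time_s: 4.32
ee_pos: [0.4567, -0.239, 0.0524]
eef_rot: [0.0, 0.974, 0.225, 0.001]
contact_force: [0.5, -0.7, -0.1]
grip_width: 0.0757
grasp_force: 0.0
```

Emit:
move_arm(
  moves=[
    {"ax": 0, "ay": 0, "az": 0, "tx": 0, "ty": 0, "tz": 0, "grip": 255},
    {"ax": 0, "ay": 0, "az": 0, "tx": 0, "ty": 0, "tz": 0, "grip": 255},
    {"ax": 0, "ay": 0, "az": 0, "tx": 0, "ty": 0, "tz": 0, "grip": 255},
    {"ax": 0, "ay": 0, "az": 0, "tx": 0, "ty": 0, "tz": 0, "grip": 255},
    {"ax": 0, "ay": 0, "az": 0, "tx": 0, "ty": 0, "tz": 0, "grip": 255},
  ],
)

```text
time_s: 4.73
ee_pos: [0.457, -0.2387, 0.0529]
eef_rot: [0.001, 0.974, 0.225, 0.001]
contact_force: [-1.0, 1.1, 5.7]
grip_width: 0.0427
grasp_force: 60.0
```

Emit:
move_arm(
  moves=[
    {"ax": 0, "ay": 0, "az": 0, "tx": 0, "ty": 0, "tz": 15, "grip": 255},
    {"ax": 0, "ay": 0, "az": 0, "tx": 0, "ty": 0, "tz": 25, "grip": 255},
    {"ax": 0, "ay": 0, "az": 0, "tx": 0, "ty": 0, "tz": 25, "grip": 255},
    {"ax": 0, "ay": 0, "az": 6, "tx": 24, "ty": -13, "tz": 5, "grip": 255},
    {"ax": 0, "ay": 0, "az": 6, "tx": 24, "ty": -13, "tz": 0, "grip": 255},
  ],
  force=80,
)

```text
time_s: 5.15
ee_pos: [0.5056, -0.2651, 0.1249]
eef_rot: [0.002, 0.945, 0.328, 0.002]
contact_force: [1.4, -1.0, -2.1]
grip_width: 0.0423
grasp_force: 81.4
```

Emit:
move_arm(
  moves=[
    {"ax": 0, "ay": 0, "az": 6, "tx": 24, "ty": -13, "tz": 0, "grip": 255},
    {"ax": 0, "ay": 0, "az": 6, "tx": 24, "ty": -14, "tz": 0, "grip": 255},
    {"ax": 0, "ay": 0, "az": 6, "tx": 24, "ty": -14, "tz": 0, "grip": 255},
    {"ax": 0, "ay": 0, "az": 6, "tx": 24, "ty": -13, "tz": 0, "grip": 255},
    {"ax": 0, "ay": 0, "az": 6, "tx": 24, "ty": -14, "tz": 0, "grip": 255},
  ],
)

```text
time_s: 5.57
ee_pos: [0.625, -0.3327, 0.1213]
eef_rot: [-0.0, 0.828, 0.561, -0.0]
contact_force: [0.6, 0.4, -2.2]
grip_width: 0.0425
grasp_force: 81.4
```

Run:
```python
from h import *
st()
w=r.capture("wrist");save(w,"w3.png");s=r.capture("top")
for n,z in [("small_socket",.028),("large_socket",.028),("jar_block",0),("small_jar_cap_mark",.146),("small_jar_cap_center",.146)]: print(n,*tip(w,n,z),*tip(s,n,z))
for p in (w,s):
  q,u,v=blob(p,.625,-.333,.148,.17,.06)
  if len(q)>10: print(len(q),q.mean(0),cv2.minEnclosingCircle((q[:,:2]*1000).astype(np.float32)))
q,u,v=blob(w,.63,-.275,.023,.033,.13)
if len(q)>10: print(len(q),cv2.minAreaRect((q[:,:2]*1000).astype(np.float32)))
```

```text
{'time_s': np.float64(5.5667), 'ee_pos': array([ 0.625 , -0.3327,  0.1213]), 'eef_rot': array([-2.000e-04,  8.275e-01,  5.614e-01, -1.000e-04]), 'qpos': array([-0.4892,  0.722 ,  0.4833,  1.3326,  0.    ,  1.4602]), 'contact_force': array([ 0.5841,  0.3602, -2.1604]), 'moment': array([ 0.0142, -0.0517,  0.0219]), 'grip_width': np.float64(0.0425), 'grasp_force': np.float64(81.4163)}
small_socket (0.6, 280, 287, array([ 0.6071, -0.3851,  0.028 ])) (0.71, 139, 256, array([0.4425, 0.2108, 0.028 ])) (0.7, 354, 185, array([ 0.6255, -0.3315,  0.028 ]))
large_socket (0.91, 220, 48, array([ 0.6329, -0.2201,  0.028 ]))
jar_block (0.94, 249, 133, array([ 0.6269, -0.274 ,  0.    ])) (0.61, 331, 185, array([ 0.6286, -0.2775,  0.    ]))
small_jar_cap_mark (0.91, 259, 241, array([ 0.6296, -0.3037,  0.146 ])) (0.56, 357, 176, array([ 0.6323, -0.3147,  0.146 ]))
small_jar_cap_center (0.81, 280, 288, array([ 0.6298, -0.3236,  0.146 ])) (0.45, 363, 180, array([ 0.6227, -0.3279,  0.146 ]))
4587 [ 0.62680155 -0.32609962  0.15889165] ((629.4466552734375, -321.79071044921875), 51.44686508178711)
11 [ 0.60175931 -0.31469431  0.16260614] ((610.42431640625, -312.4584045410156), 19.81947135925293)
24508 ((665.9839477539062, -276.17340087890625), (188.90330505371094, 170.89126586914062), 85.17298889160156)
```

View pics/w3.png

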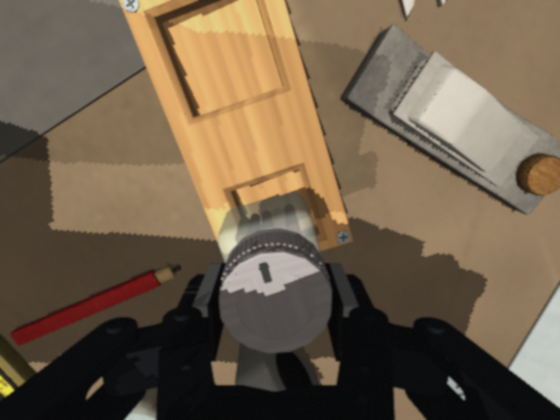

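The jar hangs squarely over its socket with its sides parallel to it, and the cap is at (275,290). Lowering now.

Emit:
move_arm(
  moves=[
    {"ax": 0, "ay": 0, "az": 0, "tx": 0, "ty": 0, "tz": -12, "grip": 255},
    {"ax": 0, "ay": 0, "az": 0, "tx": 0, "ty": 0, "tz": -12, "grip": 255},
    {"ax": 0, "ay": 0, "az": 0, "tx": 0, "ty": 0, "tz": -8, "grip": 255},
    {"ax": 0, "ay": 0, "az": 0, "tx": 0, "ty": 0, "tz": -5, "grip": 255},
    {"ax": 0, "ay": 0, "az": 0, "tx": 0, "ty": 0, "tz": -4, "grip": 255},
  ],
)

```text
time_s: 6.58
ee_pos: [0.6238, -0.3322, 0.0797]
eef_rot: [-0.0, 0.829, 0.559, -0.0]
contact_force: [0.4, 0.3, -1.8]
grip_width: 0.0423
grasp_force: 81.8
```

Emit:
move_arm(
  moves=[
    {"ax": 0, "ay": 0, "az": 0, "tx": 0, "ty": 0, "tz": -3, "grip": 255},
    {"ax": 0, "ay": 0, "az": 0, "tx": 0, "ty": 0, "tz": -3, "grip": 255},
    {"ax": 0, "ay": 0, "az": 0, "tx": 0, "ty": 0, "tz": -3, "grip": 255},
    {"ax": 0, "ay": 0, "az": 0, "tx": 0, "ty": 0, "tz": 0, "grip": 255},
    {"ax": 0, "ay": 0, "az": 0, "tx": 0, "ty": 0, "tz": 0, "grip": 255},
  ],
)

```text
time_s: 7.0
ee_pos: [0.6251, -0.3331, 0.072]
eef_rot: [0.001, 0.829, 0.559, 0.001]
contact_force: [2.2, -1.6, -1.0]
grip_width: 0.0422
grasp_force: 82.0
```

Emit:
move_arm(
  moves=[
    {"ax": 0, "ay": 0, "az": 0, "tx": 0, "ty": 0, "tz": -3, "grip": 255},
    {"ax": 0, "ay": 0, "az": 0, "tx": 0, "ty": 0, "tz": -3, "grip": 255},
    {"ax": 0, "ay": 0, "az": 0, "tx": 0, "ty": 0, "tz": -3, "grip": 255},
    {"ax": 0, "ay": 0, "az": 0, "tx": 0, "ty": 0, "tz": 0, "grip": 255},
    {"ax": 0, "ay": 0, "az": 0, "tx": 0, "ty": 0, "tz": 0, "grip": 255},
  ],
)

```text
time_s: 7.42
ee_pos: [0.6245, -0.3327, 0.062]
eef_rot: [0.0, 0.829, 0.559, 0.0]
contact_force: [2.9, -3.0, -2.9]
grip_width: 0.0422
grasp_force: 81.8
```

Emit:
move_arm(
  moves=[
    {"ax": 0, "ay": 0, "az": 0, "tx": 0, "ty": 0, "tz": -1, "grip": 255},
    {"ax": 0, "ay": 0, "az": 0, "tx": 0, "ty": 0, "tz": -1, "grip": 255},
    {"ax": 0, "ay": 0, "az": 0, "tx": 0, "ty": 0, "tz": -1, "grip": 255},
    {"ax": 0, "ay": 0, "az": 0, "tx": 0, "ty": 0, "tz": 0, "grip": 255},
    {"ax": 0, "ay": 0, "az": 0, "tx": 0, "ty": 0, "tz": 0, "grip": 255},
  ],
)

```text
time_s: 7.83
ee_pos: [0.6246, -0.333, 0.0608]
eef_rot: [0.001, 0.829, 0.559, 0.0]
contact_force: [1.5, -3.8, 5.1]
grip_width: 0.0423
grasp_force: 82.7
```

Emit:
move_arm(
  moves=[
    {"ax": 0, "ay": 0, "az": 0, "tx": 0, "ty": 0, "tz": 0, "grip": 0},
    {"ax": 0, "ay": 0, "az": 0, "tx": 0, "ty": 0, "tz": 0, "grip": 0},
    {"ax": 0, "ay": 0, "az": 0, "tx": 0, "ty": 0, "tz": 0, "grip": 0},
    {"ax": 0, "ay": 0, "az": 0, "tx": 0, "ty": 0, "tz": 0, "grip": 0},
    {"ax": 0, "ay": 0, "az": 0, "tx": 0, "ty": 0, "tz": 15, "grip": 0},
  ],
)

```text
time_s: 8.25
ee_pos: [0.6213, -0.3306, 0.0698]
eef_rot: [-0.004, 0.829, 0.559, -0.002]
contact_force: [-0.7, 0.9, -0.8]
grip_width: 0.085
grasp_force: 0.0
```

Emit:
move_arm(
  moves=[
    {"ax": 0, "ay": 0, "az": 0, "tx": 0, "ty": 0, "tz": 30, "grip": 0},
    {"ax": 0, "ay": 0, "az": 0, "tx": 0, "ty": 0, "tz": 35, "grip": 0},
    {"ax": 0, "ay": 0, "az": 0, "tx": 0, "ty": 0, "tz": 35, "grip": 0},
    {"ax": 0, "ay": 0, "az": 0, "tx": 0, "ty": 0, "tz": 35, "grip": 0},
    {"ax": 0, "ay": 0, "az": 0, "tx": -20, "ty": 0, "tz": 20, "grip": 0},
  ],
)

```text
time_s: 8.67
ee_pos: [0.6073, -0.332, 0.2326]
eef_rot: [0.002, 0.828, 0.56, 0.002]
contact_force: [-1.4, 0.2, 1.1]
grip_width: 0.0852
grasp_force: 0.0
```

Emit:
move_arm(
  moves=[
    {"ax": 0, "ay": 0, "az": -6, "tx": -22, "ty": -16, "tz": 0, "grip": 0},
    {"ax": 0, "ay": 0, "az": -6, "tx": -22, "ty": -16, "tz": 0, "grip": 0},
    {"ax": 0, "ay": 0, "az": -6, "tx": -22, "ty": -16, "tz": 0, "grip": 0},
    {"ax": 0, "ay": 0, "az": -6, "tx": -22, "ty": -16, "tz": 0, "grip": 0},
    {"ax": 0, "ay": 0, "az": -6, "tx": -22, "ty": -16, "tz": 0, "grip": 0},
  ],
)

```text
time_s: 9.08
ee_pos: [0.4928, -0.4123, 0.2288]
eef_rot: [-0.001, 0.946, 0.323, -0.0]
contact_force: [0.7, -0.2, 0.2]
grip_width: 0.0858
grasp_force: 0.0
```

Run:
```python
from h import *
st()
w=r.capture("wrist");save(w,"w4.png");t=r.capture("top")
print(circ(w,.467,-.449,.092),circ(w,.625,-.332,.086),circ(t,.625,-.332,.086))
for n,z in [("large_jar_cap_mark",.08),("large_jar_cap_center",.08)]: print(n,*tip(w,n,z))
print(tip(w,"small_jar_cap_center",.074),tip(t,"large_socket",.028))
```

```text
{'time_s': np.float64(9.0833), 'ee_pos': array([ 0.4928, -0.4123,  0.2288]), 'eef_rot': array([-8.000e-04,  9.463e-01,  3.233e-01, -4.000e-04]), 'qpos': array([-6.9690e-01,  5.3840e-01,  4.3990e-01,  1.4741e+00,  2.0000e-04,
        1.7862e+00]), 'contact_force': array([ 0.7051, -0.236 ,  0.2145]), 'moment': array([-0.0596, -0.048 ,  0.0086]), 'grip_width': np.float64(0.0858), 'grasp_force': np.float64(0.0)}
(3182, array([ 0.4686, -0.4482,  0.0925]), array([ 467.6, -449.2]), 28.2) (908, array([ 0.6127, -0.3398,  0.0859]), array([ 616.8, -336.4]), 19.6) (258, array([ 0.6228, -0.3319,  0.0865]), array([ 623.3, -331.9]), 22.3)
large_jar_cap_mark (0.96, 293, 212, array([ 0.4901, -0.4322,  0.08  ]))
large_jar_cap_center (0.7, 291, 243, array([ 0.4669, -0.449 ,  0.08  ]))
[] [(0.85, 309, 185, array([ 0.6259, -0.2148,  0.028 ])), (0.58, 404, 251, array([ 0.4581, -0.4588,  0.028 ]))]
```

View pics/w4.png

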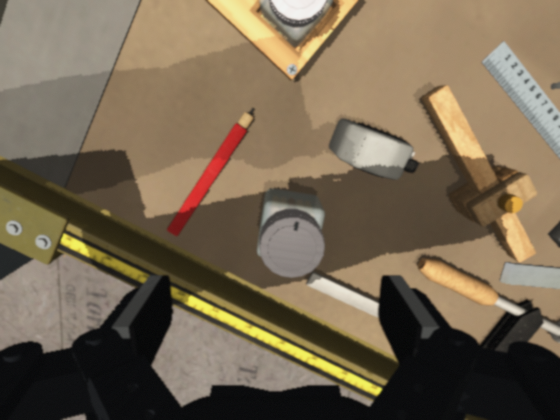

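The seated small jar is at top, and the large cap is at (291,245) with its mark at about (297,226).

Run:
```python
from h import *
w=r.capture("wrist")
def ang(a,b,z):
    d=world(w,*b,z)-world(w,*a,z); return round(float(np.degrees(np.arctan2(d[1],d[0]))),1)
c=np.array(circ(w,.467,-.449,.092)[2])/1000
V,U=np.mgrid[214:240,280:315];P=world(w,U+.5,V+.5,.092)[...,:2]-c
g=w["pixels"].astype(float).mean(2)[V,U];R=np.hypot(P[...,0],P[...,1])
k=(R<.024)&(R>.014)&(g<65); print(k.sum(),np.percentile(g[R<.024],[2,10,50]))
for th in (50,65,80):
    k=(R<.024)&(R>.014)&(g<th)
    if k.sum(): m=P[k].mean(0);print(th,k.sum(),np.degrees(np.arctan2(m[1],m[0])),np.hypot(*m))
a=w["pixels"][170:290,240:345,::-1]; cv2.imwrite("pics/c4.png",cv2.resize(a,None,fx=5,fy=5,interpolation=cv2.INTER_CUBIC))
```

```text
9 [ 65.86666667 117.33333333 140.33333333]
65 9 29.296645502122107 0.020134468083125558
80 19 28.46843495726915 0.020117649120529792
```

View pics/c4.png

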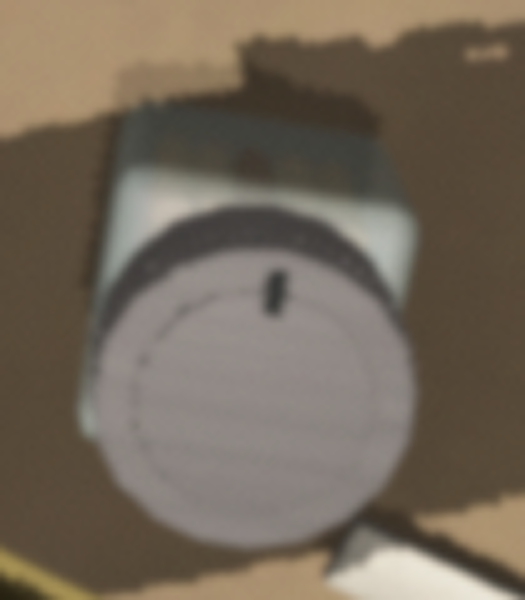

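Jar yaw is 29°, so it needs a turn of about −32° to match the block.

Emit:
move_arm(
  moves=[
    {"ax": 0, "ay": 0, "az": 0, "tx": -12, "ty": -18, "tz": 0, "grip": 0},
    {"ax": 0, "ay": 0, "az": 0, "tx": -12, "ty": -18, "tz": 0, "grip": 0},
    {"ax": 0, "ay": 0, "az": 0, "tx": 0, "ty": 0, "tz": -35, "grip": 0},
    {"ax": 0, "ay": 0, "az": 0, "tx": 0, "ty": 0, "tz": -35, "grip": 0},
    {"ax": 0, "ay": 0, "az": 0, "tx": 0, "ty": 0, "tz": 0, "grip": 0},
  ],
)

```text
time_s: 9.85
ee_pos: [0.4672, -0.4443, 0.1509]
eef_rot: [-0.007, 0.945, 0.326, -0.003]
contact_force: [-1.1, 1.5, -2.6]
grip_width: 0.0851
grasp_force: 0.0
```

Emit:
move_arm(
  moves=[
    {"ax": 0, "ay": 0, "az": 0, "tx": 0, "ty": -3, "tz": 0, "grip": 0},
    {"ax": 0, "ay": 0, "az": 0, "tx": 0, "ty": 0, "tz": -20, "grip": 0},
    {"ax": 0, "ay": 0, "az": 0, "tx": 0, "ty": 0, "tz": -20, "grip": 0},
    {"ax": 0, "ay": 0, "az": 0, "tx": 0, "ty": 0, "tz": -10, "grip": 0},
    {"ax": 0, "ay": 0, "az": 0, "tx": 0, "ty": 0, "tz": 0, "grip": 0},
  ],
)

```text
time_s: 10.27
ee_pos: [0.4705, -0.4507, 0.1087]
eef_rot: [-0.001, 0.945, 0.326, -0.0]
contact_force: [-0.1, -1.0, -0.6]
grip_width: 0.0854
grasp_force: 0.0
```

Emit:
move_arm(
  moves=[
    {"ax": 0, "ay": 0, "az": 0, "tx": -2, "ty": 1, "tz": -20, "grip": 0},
    {"ax": 0, "ay": 0, "az": 0, "tx": 0, "ty": 0, "tz": -15, "grip": 0},
    {"ax": 0, "ay": 0, "az": 0, "tx": 0, "ty": 0, "tz": -10, "grip": 0},
    {"ax": 0, "ay": 0, "az": 0, "tx": 0, "ty": 0, "tz": 0, "grip": 0},
    {"ax": 0, "ay": 0, "az": 0, "tx": 0, "ty": 0, "tz": 0, "grip": 0},
  ],
)

```text
time_s: 10.68
ee_pos: [0.4688, -0.4506, 0.0652]
eef_rot: [0.0, 0.945, 0.326, 0.0]
contact_force: [0.1, -0.7, 0.7]
grip_width: 0.0853
grasp_force: 0.0
```

Emit:
move_arm(
  moves=[
    {"ax": 0, "ay": 0, "az": 0, "tx": 0, "ty": 0, "tz": 0, "grip": 255},
    {"ax": 0, "ay": 0, "az": 0, "tx": 0, "ty": 0, "tz": 0, "grip": 255},
    {"ax": 0, "ay": 0, "az": 0, "tx": 0, "ty": 0, "tz": 0, "grip": 255},
    {"ax": 0, "ay": 0, "az": 0, "tx": 0, "ty": 0, "tz": 0, "grip": 255},
    {"ax": 0, "ay": 0, "az": 0, "tx": 0, "ty": 0, "tz": 0, "grip": 255},
  ],
  force=80,
)

```text
time_s: 11.1
ee_pos: [0.4686, -0.4506, 0.0662]
eef_rot: [0.001, 0.946, 0.326, 0.001]
contact_force: [-2.6, 2.8, 6.3]
grip_width: 0.0544
grasp_force: 83.3
```

Emit:
move_arm(
  moves=[
    {"ax": 0, "ay": 0, "az": 0, "tx": 0, "ty": 0, "tz": 15, "grip": 255},
    {"ax": 0, "ay": 0, "az": 0, "tx": 0, "ty": 0, "tz": 25, "grip": 255},
    {"ax": 0, "ay": 0, "az": 0, "tx": 0, "ty": 0, "tz": 25, "grip": 255},
    {"ax": 0, "ay": 0, "az": -4, "tx": 0, "ty": 27, "tz": 0, "grip": 255},
    {"ax": 0, "ay": 0, "az": -4, "tx": 0, "ty": 28, "tz": 0, "grip": 255},
  ],
)

```text
time_s: 11.52
ee_pos: [0.4691, -0.3973, 0.1311]
eef_rot: [0.002, 0.967, 0.256, 0.001]
contact_force: [0.4, 0.1, -4.2]
grip_width: 0.0541
grasp_force: 85.7
```

Emit:
move_arm(
  moves=[
    {"ax": 0, "ay": 0, "az": -4, "tx": 10, "ty": 30, "tz": 0, "grip": 255},
    {"ax": 0, "ay": 0, "az": -4, "tx": 10, "ty": 30, "tz": 0, "grip": 255},
    {"ax": 0, "ay": 0, "az": -4, "tx": 10, "ty": 30, "tz": 0, "grip": 255},
    {"ax": 0, "ay": 0, "az": -4, "tx": 10, "ty": 30, "tz": 0, "grip": 255},
    {"ax": 0, "ay": 0, "az": -4, "tx": 10, "ty": 30, "tz": 0, "grip": 255},
  ],
)

```text
time_s: 11.93
ee_pos: [0.5179, -0.2438, 0.1288]
eef_rot: [-0.0, 0.996, 0.085, -0.001]
contact_force: [0.7, 0.2, -3.4]
grip_width: 0.0541
grasp_force: 85.7
```

Emit:
move_arm(
  moves=[
    {"ax": 0, "ay": 0, "az": -4, "tx": 28, "ty": 11, "tz": 0, "grip": 255},
    {"ax": 0, "ay": 0, "az": 0, "tx": 28, "ty": 11, "tz": 0, "grip": 255},
    {"ax": 0, "ay": 0, "az": 0, "tx": 28, "ty": 0, "tz": 0, "grip": 255},
    {"ax": 0, "ay": 0, "az": 0, "tx": 20, "ty": 0, "tz": 0, "grip": 255},
    {"ax": 0, "ay": 0, "az": 0, "tx": 8, "ty": 0, "tz": 0, "grip": 255},
  ],
)

```text
time_s: 12.35
ee_pos: [0.6329, -0.2223, 0.1283]
eef_rot: [-0.0, 0.999, 0.053, 0.0]
contact_force: [-0.4, -0.0, -3.7]
grip_width: 0.0543
grasp_force: 85.8
```

Emit:
move_arm(
  moves=[
    {"ax": 0, "ay": 0, "az": 0, "tx": 0, "ty": 0, "tz": -5, "grip": 255},
    {"ax": 0, "ay": 0, "az": 0, "tx": 0, "ty": 0, "tz": -5, "grip": 255},
    {"ax": 0, "ay": 0, "az": 0, "tx": 0, "ty": 0, "tz": 0, "grip": 255},
    {"ax": 0, "ay": 0, "az": 0, "tx": 0, "ty": 0, "tz": 0, "grip": 255},
    {"ax": 0, "ay": 0, "az": 0, "tx": 0, "ty": 0, "tz": 0, "grip": 255},
  ],
)

```text
time_s: 12.77
ee_pos: [0.6291, -0.2237, 0.1192]
eef_rot: [-0.0, 0.999, 0.052, -0.001]
contact_force: [-0.3, 0.4, -3.6]
grip_width: 0.054
grasp_force: 85.8
```

Run:
```python
from h import *
st()
w=r.capture("wrist");save(w,"w5.png")
print(circ(w,.631,-.2235,.147),tip(w,"large_jar_cap_center",.135),tip(w,"jar_block",0),tip(w,"large_jar_center",.10))
```

```text
{'time_s': np.float64(12.7667), 'ee_pos': array([ 0.6291, -0.2237,  0.1192]), 'eef_rot': array([-2.000e-04,  9.987e-01,  5.190e-02, -5.000e-04]), 'qpos': array([-3.4150e-01,  6.3690e-01,  3.2310e-01,  1.2581e+00, -1.0000e-04,
        2.6961e+00]), 'contact_force': array([-0.3433,  0.3938, -3.6293]), 'moment': array([-0.0255,  0.0133,  0.043 ]), 'grip_width': np.float64(0.054), 'grasp_force': np.float64(85.8154)}
(16832, array([ 0.6313, -0.2231,  0.1459]), array([ 634.9, -222.6]), 41.0) [(0.65, 277, 296, array([ 0.63  , -0.2238,  0.135 ]))] [(0.79, 338, 211, array([ 0.6295, -0.2712,  0.    ])), (0.65, 273, 285, array([ 0.5609, -0.2282,  0.    ]))] []
```

View pics/w5.png

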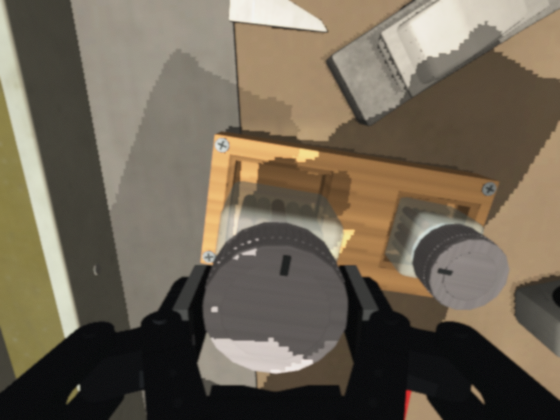

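The large jar is aligned with its socket, and the small jar is seated at right, about (450,260). Lowering.

Emit:
move_arm(
  moves=[
    {"ax": 0, "ay": 0, "az": 0, "tx": 1, "ty": 0, "tz": -8, "grip": 255},
    {"ax": 0, "ay": 0, "az": 0, "tx": 0, "ty": 0, "tz": -8, "grip": 255},
    {"ax": 0, "ay": 0, "az": 0, "tx": 0, "ty": 0, "tz": -6, "grip": 255},
    {"ax": 0, "ay": 0, "az": 0, "tx": 0, "ty": 0, "tz": -3, "grip": 255},
    {"ax": 0, "ay": 0, "az": 0, "tx": 0, "ty": 0, "tz": 0, "grip": 255},
  ],
)

```text
time_s: 13.38
ee_pos: [0.63, -0.2229, 0.0922]
eef_rot: [-0.001, 0.999, 0.052, -0.002]
contact_force: [-0.5, 0.3, -3.7]
grip_width: 0.0539
grasp_force: 85.8
```

Emit:
move_arm(
  moves=[
    {"ax": 0, "ay": 0, "az": 0, "tx": 0, "ty": 0, "tz": -3, "grip": 255},
    {"ax": 0, "ay": 0, "az": 0, "tx": 0, "ty": 0, "tz": -3, "grip": 255},
    {"ax": 0, "ay": 0, "az": 0, "tx": 0, "ty": 0, "tz": -3, "grip": 255},
    {"ax": 0, "ay": 0, "az": 0, "tx": 0, "ty": 0, "tz": 0, "grip": 255},
    {"ax": 0, "ay": 0, "az": 0, "tx": 0, "ty": 0, "tz": 0, "grip": 255},
  ],
)

```text
time_s: 13.8
ee_pos: [0.6311, -0.2234, 0.0852]
eef_rot: [-0.0, 0.999, 0.052, -0.0]
contact_force: [0.8, -0.6, -4.2]
grip_width: 0.0545
grasp_force: 85.8
```

Emit:
move_arm(
  moves=[
    {"ax": 0, "ay": 0, "az": 0, "tx": 0, "ty": 0, "tz": -3, "grip": 255},
    {"ax": 0, "ay": 0, "az": 0, "tx": 0, "ty": 0, "tz": -3, "grip": 255},
    {"ax": 0, "ay": 0, "az": 0, "tx": 0, "ty": 0, "tz": -2, "grip": 255},
    {"ax": 0, "ay": 0, "az": 0, "tx": 0, "ty": 0, "tz": 0, "grip": 255},
    {"ax": 0, "ay": 0, "az": 0, "tx": 0, "ty": 0, "tz": 0, "grip": 255},
  ],
)

```text
time_s: 14.22
ee_pos: [0.6311, -0.2233, 0.077]
eef_rot: [-0.0, 0.999, 0.052, -0.0]
contact_force: [-0.7, -0.8, -3.5]
grip_width: 0.0541
grasp_force: 85.8
```

Emit:
move_arm(
  moves=[
    {"ax": 0, "ay": 0, "az": 0, "tx": 0, "ty": 0, "tz": -1, "grip": 255},
    {"ax": 0, "ay": 0, "az": 0, "tx": 0, "ty": 0, "tz": -1, "grip": 255},
    {"ax": 0, "ay": 0, "az": 0, "tx": 0, "ty": 0, "tz": -1, "grip": 255},
    {"ax": 0, "ay": 0, "az": 0, "tx": 0, "ty": 0, "tz": 0, "grip": 255},
    {"ax": 0, "ay": 0, "az": 0, "tx": 0, "ty": 0, "tz": 0, "grip": 255},
  ],
)

```text
time_s: 14.63
ee_pos: [0.6312, -0.2234, 0.0744]
eef_rot: [0.0, 0.999, 0.052, 0.0]
contact_force: [-0.6, -1.1, -3.3]
grip_width: 0.054
grasp_force: 85.9
```

Emit:
move_arm(
  moves=[
    {"ax": 0, "ay": 0, "az": 0, "tx": 0, "ty": 0, "tz": -1, "grip": 255},
    {"ax": 0, "ay": 0, "az": 0, "tx": 0, "ty": 0, "tz": -1, "grip": 255},
    {"ax": 0, "ay": 0, "az": 0, "tx": 0, "ty": 0, "tz": 0, "grip": 255},
    {"ax": 0, "ay": 0, "az": 0, "tx": 0, "ty": 0, "tz": 0, "grip": 255},
    {"ax": 0, "ay": 0, "az": 0, "tx": 0, "ty": 0, "tz": 0, "grip": 255},
  ],
)

```text
time_s: 15.05
ee_pos: [0.6315, -0.2232, 0.0741]
eef_rot: [0.0, 0.999, 0.052, 0.001]
contact_force: [-3.4, 2.1, 6.1]
grip_width: 0.0542
grasp_force: 87.0
```

Emit:
move_arm(
  moves=[
    {"ax": 0, "ay": 0, "az": 0, "tx": 0, "ty": 0, "tz": 0, "grip": 255},
    {"ax": 0, "ay": 0, "az": 5, "tx": 0, "ty": 0, "tz": 0, "grip": 255},
    {"ax": 0, "ay": 0, "az": 5, "tx": 0, "ty": 0, "tz": 0, "grip": 255},
    {"ax": 0, "ay": 0, "az": 5, "tx": 0, "ty": 0, "tz": 0, "grip": 255},
    {"ax": 0, "ay": 0, "az": 5, "tx": 0, "ty": 0, "tz": 0.5, "grip": 255},
  ],
  force=110,
)

```text
time_s: 15.47
ee_pos: [0.6324, -0.2234, 0.075]
eef_rot: [0.001, 0.974, 0.227, 0.002]
contact_force: [-1.8, 2.7, 4.6]
grip_width: 0.0535
grasp_force: 114.2
```

```bash
python3 -c "
from h import *
st()"
```

```text
{'time_s': np.float64(15.4667), 'ee_pos': array([ 0.6324, -0.2234,  0.075 ]), 'eef_rot': array([6.000e-04, 9.739e-01, 2.269e-01, 1.700e-03]), 'qpos': array([-3.3990e-01,  6.7050e-01,  2.6440e-01,  1.1610e+00,  8.0000e-04,
        2.3438e+00]), 'contact_force': array([-1.8348,  2.6525,  4.6159]), 'moment': array([ 0.3345,  0.1602, -0.2178]), 'grip_width': np.float64(0.0535), 'grasp_force': np.float64(114.2106)}
```

Turned 20° so far, with the moment at −0.22 N m, so the cap is working loose. Going on.

Emit:
move_arm(
  moves=[
    {"ax": 0, "ay": 0, "az": 5, "tx": 0, "ty": 0, "tz": 0.5, "grip": 255},
    {"ax": 0, "ay": 0, "az": 5, "tx": 0, "ty": 0, "tz": 0.5, "grip": 255},
    {"ax": 0, "ay": 0, "az": 5, "tx": 0, "ty": 0, "tz": 0.5, "grip": 255},
    {"ax": 0, "ay": 0, "az": 5, "tx": 0, "ty": 0, "tz": 0, "grip": 255},
    {"ax": 0, "ay": 0, "az": 5, "tx": 0, "ty": 0, "tz": 0, "grip": 255},
  ],
)

```text
time_s: 15.88
ee_pos: [0.6326, -0.2231, 0.0762]
eef_rot: [0.001, 0.902, 0.433, 0.002]
contact_force: [-1.7, 1.8, 5.8]
grip_width: 0.0537
grasp_force: 114.9
```

Emit:
move_arm(
  moves=[
    {"ax": 0, "ay": 0, "az": 5, "tx": 0, "ty": 0, "tz": 0, "grip": 255},
    {"ax": 0, "ay": 0, "az": 5, "tx": 0, "ty": 0, "tz": 0, "grip": 255},
    {"ax": 0, "ay": 0, "az": 5, "tx": 0, "ty": 0, "tz": 0, "grip": 255},
    {"ax": 0, "ay": 0, "az": 5, "tx": 0, "ty": 0, "tz": 0, "grip": 255},
    {"ax": 0, "ay": 0, "az": 5, "tx": 0, "ty": 0, "tz": 0, "grip": 255},
  ],
)

```text
time_s: 16.3
ee_pos: [0.6327, -0.2232, 0.077]
eef_rot: [0.001, 0.787, 0.617, 0.002]
contact_force: [-2.2, 2.4, 7.3]
grip_width: 0.0539
grasp_force: 115.1
```

Run:
```python
from h import *
st()
w=r.capture("wrist");save(w,"w6.png")
```

```text
{'time_s': np.float64(16.3), 'ee_pos': array([ 0.6327, -0.2232,  0.077 ]), 'eef_rot': array([0.0014, 0.7866, 0.6175, 0.0017]), 'qpos': array([-3.3970e-01,  6.6890e-01,  2.6670e-01,  1.1645e+00,  1.3000e-03,
        1.4709e+00]), 'contact_force': array([-2.1573,  2.4441,  7.2786]), 'moment': array([ 0.6135,  0.288 , -0.1064]), 'grip_width': np.float64(0.0539), 'grasp_force': np.float64(115.0597)}
```

View pics/w6.png

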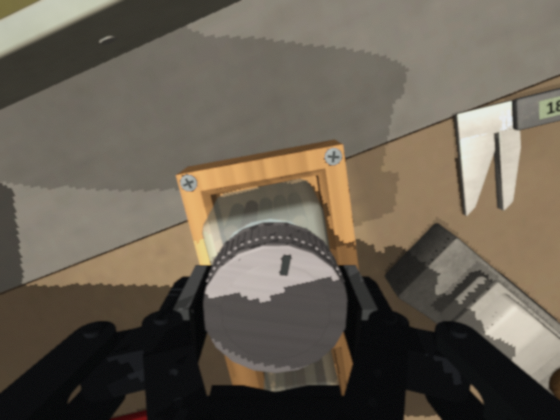

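The cap mark sits at (286,264), unchanged relative to the fingers. The cap has therefore turned about 70° without slipping and risen 2–3 mm, and the jar is still square in its socket. Lifting.

Emit:
move_arm(
  moves=[
    {"ax": 0, "ay": 0, "az": 0, "tx": 0, "ty": 0, "tz": 2, "grip": 255},
    {"ax": 0, "ay": 0, "az": 0, "tx": 0, "ty": 0, "tz": 2, "grip": 255},
    {"ax": 0, "ay": 0, "az": 0, "tx": 0, "ty": 0, "tz": 3, "grip": 255},
    {"ax": 0, "ay": 0, "az": 0, "tx": 0, "ty": 0, "tz": 3, "grip": 255},
    {"ax": 0, "ay": 0, "az": 0, "tx": 0, "ty": 0, "tz": 0, "grip": 255},
  ],
)

```text
time_s: 16.77
ee_pos: [0.6319, -0.2239, 0.0851]
eef_rot: [0.001, 0.788, 0.616, 0.0]
contact_force: [0.0, -0.0, -0.5]
grip_width: 0.0533
grasp_force: 115.2
```

Only the cap's weight shows on the wrist, so it is free.

Emit:
move_arm(
  moves=[
    {"ax": 0, "ay": 0, "az": 0, "tx": 0, "ty": 0, "tz": 5, "grip": 255},
    {"ax": 0, "ay": 0, "az": 0, "tx": 0, "ty": 0, "tz": 5, "grip": 255},
    {"ax": 0, "ay": 0, "az": 0, "tx": 0, "ty": 0, "tz": 5, "grip": 255},
    {"ax": 0, "ay": 0, "az": 0, "tx": 0, "ty": 0, "tz": 5, "grip": 255},
    {"ax": 0, "ay": 0, "az": 0, "tx": 0, "ty": 0, "tz": 4, "grip": 255},
  ],
)

```text
time_s: 17.18
ee_pos: [0.6315, -0.2236, 0.1093]
eef_rot: [0.0, 0.788, 0.616, 0.0]
contact_force: [1.1, 0.2, 0.2]
grip_width: 0.054
grasp_force: 115.2
```

Emit:
move_arm(
  moves=[
    {"ax": 0, "ay": 0, "az": 0, "tx": 0, "ty": 0, "tz": 0, "grip": 255},
    {"ax": 0, "ay": 0, "az": 0, "tx": 0, "ty": 0, "tz": 0, "grip": 255},
    {"ax": 0, "ay": 0, "az": 0, "tx": 0, "ty": 0, "tz": 0, "grip": 255},
    {"ax": 0, "ay": 0, "az": 0, "tx": 0, "ty": 0, "tz": 0, "grip": 255},
    {"ax": 0, "ay": 0, "az": 0, "tx": 0, "ty": 0, "tz": 0, "grip": 255},
  ],
)

```text
time_s: 17.6
ee_pos: [0.6309, -0.2233, 0.1079]
eef_rot: [-0.0, 0.788, 0.616, -0.0]
contact_force: [0.0, -0.8, -0.5]
grip_width: 0.054
grasp_force: 115.2
```

Run:
```python
from h import *
st()
t=r.capture("top");s=r.capture("scene")
print(circ(t,.625,-.332,.086))
for p in (t,s): print([tip(p,n,z) for n,z in [("large_jar_center",.054),("large_jar_cap_center",.12),("small_jar_center",.047)]])
```

```text
{'time_s': np.float64(17.6), 'ee_pos': array([ 0.6309, -0.2233,  0.1079]), 'eef_rot': array([-4.000e-04,  7.880e-01,  6.157e-01, -2.000e-04]), 'qpos': array([-0.3402,  0.6472,  0.3113,  1.2357, -0.    ,  1.475 ]), 'contact_force': array([ 0.05  , -0.8177, -0.4648]), 'moment': array([ 0.0333,  0.0326, -0.0981]), 'grip_width': np.float64(0.054), 'grasp_force': np.float64(115.2251)}
(0, array([nan, nan, nan]), array([0., 0.]), 0.0)
[[], [], [(0.38, 188, 251, array([0.4579, 0.0865, 0.047 ]))]]
[[(0.75, 326, 214, array([ 0.6183, -0.2276,  0.054 ])), (0.16, 355, 223, array([ 0.6074, -0.3281,  0.054 ]))], [(0.7, 328, 190, array([ 0.6445, -0.2183,  0.12  ]))], [(0.7, 357, 223, array([ 0.6242, -0.3255,  0.047 ]))]]h.py:23: RuntimeWarning: Mean of empty slice.
  c1,rad=cv2.minEnclosingCircle((q[:,:2]*1000).astype(np.float32)); return len(q),q.mean(0).round(4),np.round(c1,1),round(rad,1)
  ret = um.true_divide(
```

```bash
python3 -c "
from rig import r
print(r.job_done())"
```

```text
the job is handed in; nothing more can be done
None
```

I handed the job in at 17.6 s with both jars seated in their own sockets; the large cap was turned about 70° loose and is held level in the fingers about 17 mm above the open mouth. No verdict came back, and I did not take a final picture of the seating.

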